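# Fit the lap disc onto the keyed spindle of a bench lapping machine

## Robot

A 6-joint arm with a two-finger parallel gripper is mounted at the origin on the work surface. World frame = base frame: x ahead of the robot, y to its left, z up, the work surface at z = 0. Lengths are in mm, angles in degrees, forces in N, time in s.
With the tool pointing down it reaches from about 300 to 850 mm from the base axis. Payload 4.2 kg.
Tool frame: the origin (TCP) lies at the very end of the fingers, on their centre line; the grasp point (between the pads) lies 19 mm behind it; z points along the fingers, y is the direction in which the jaws open and shut (so a half turn about z gives the same grasp; the last joint's range is limited). The gripper opens to 91 mm and grips with 3 to 60 N. Pads are 32 mm wide; open, the fingers measure 118 mm over their backs; the gripper's body (76 mm by 178 mm) begins 60 mm behind the grasp point.
Start: joints at [-69.557, 18.312, 89.639, -0, 72.044, -1.146], TCP at [211.574, -534.677, 213.976] pointing down, gripper open.
Joint ranges: [-177.97, 177.97], [-48.28, 115.42], [12.27, 149.76], [-77.06, 257.06], [2.81, 150.46], [-146.56, 146.56]. Speed limits (degrees/s): [147.25, 147.25, 180, 180, 180, 180].

## Interface

Orientations are given as [roll, pitch, yaw] about the fixed x, y, z axes, in that order (R = Rz(yaw) Ry(pitch) Rx(roll)).
In Python, from workcell import env gives the robot as it stands. The module is installed in compiled form; this text tells all that it offers.
- The arm moves only by the tool arm_command, never from a script. Its argument "targets" is a list of rows, each a list of 5 numbers: the closure, from 0 (fully open) to 1 (shut), then the shift along the tool's x, y, z each as a share of 50 cm, from -1 to 1, then the turn about the tool's z as a share of pi/4 rad, from -1 to 1. A call has 1 to 8 rows; each row is the pose to reach, as a shift and turn from the pose measured when the call began, along the tool's axes at that moment; what a row does not reach only later rows make up. A row lasts 1/12 s, in which the tool goes at most 41.7 mm and 7.16 degrees, less where a joint would pass 70% of its speed; a pose out of reach is approached as far as the arm can. A call with a number of a shift or a turn outside -1 to 1 is refused whole. A call with a gripper value outside its range is refused whole. The fingers move at their own pace and stop on an object; "squeeze" is the grip in N (left out, the last holds). Time passes only in rows, so rows that repeat a pose let the fingers close. It gives the time, the measured TCP pose, the force and the opening at its end, in the units of the state.
- env.state(): the state, without advancing time (a new reading comes with each control period).
- env.grab_frame(name): name is "scene" or "side" or "wrist"; returns the picture (480x640x3 uint8, red, green, blue); there is no depth.
- env.camera_params(name): a dict with "camera_matrix" (3x3 intrinsics, pixels), "R" (3x3) and "t" (3): a world point X has camera coordinates R X + t; the wrist camera has in their place "hand_eye" (4x4, takes a point from camera to tool coordinates, whose origin is the TCP and whose axes are the flange's). Camera axes: x right, y down, z forward; pixel columns grow to the right and rows downward; lengths in mm; the calibration is good to about 2 mm. The wrist camera is an equidistant fisheye: a pixel r from the principal point sees the ray r / f radians off the axis. A picture is of the moment at which its call begins: read the wrist's pose just before it. camera_params takes no time and is no camera call.
- env.job_done(): hands the job in, once; it reports no verdict.
The state is a dict: "time_s": time; "qpos": joint angles; "qvel": joint speeds; "effort": joint torques, N m; "ee_pos": TCP position; "ee_rot": TCP orientation; "force": force on the tool from outside, world axes, zero at the start; "torque": the same for the moment, N m; "gripper_width": finger opening in mm.
Only numpy, scipy, OpenCV 4.12 (cv2) and the standard library are available. Lean on these libraries where they do the work, as an engineer would, in place of code of your own. Each camera call takes 0.05 s, during which the arm holds its last target.

## Task

Pick the green-faced lap disc up by its orange grip bar and fit it onto the upright spindle of the blue lapping machine: lower its bore over the pilot post, turn it by feel until the cross slot under its hub drops over the brass drive bar, and press it fully home on the steel flange, then let go. Be gentle: pressing harder than about 2.5 kg hurts the sprung spindle, so never force it down while the slot is not lined up, nor twist hard once it is. Leave the hammer, the jar and the little anvil where they are.

Things in the scene. Friction and masses are not known exactly. Their poses are not given: they have to be found in the camera images.
- disc: Loose lap disc, 0.32 to 0.48 kg: aluminium, 130 mm across, 10 mm thick, green upper face; hub 60 mm across rising to 34 mm above the underside. Under it: a round blind bore 18.5 mm across, 34 mm deep, and a cross of two slots, each 11 mm wide, 11 mm deep, 56 mm long, along the disc's x and y (so it fits the drive bar every 90 degrees). Origin: centre of the underside; z up.
- grip (a point): Middle of the orange grip bar on the disc, on the disc's axis 54 mm above its underside. The bar is 50 mm long (along the disc's x), 24 mm wide (along the disc's y: pinch it here), from 34 to 68 mm above the underside; it stands on the hub.
- machine: The fixed blue lapping machine, 180 x 180 mm, top of the housing 70 mm above the bench. Origin: centre of its footprint on the bench; z up. The spindle stands at its centre.
- seat (a point): Point on the spindle's axis at the top face of its steel flange (76 mm across, about 95 mm above the bench), where the disc's underside must come to rest. z up; its axes do not turn with the spindle. The whole spindle, this point with it, gives way downward on a spring, about 1 mm per 3 N, up to 12 mm.
- nose (a point): Tip of the steel pilot post, 33 mm above the seat: 16.5 mm across up to 27 mm, then tapering to 6 mm. A straight brass drive bar crosses the spindle, 48 mm long, 6 mm wide, top 9 mm above the seat. Its angle changes every time and is not measured: see it from above, or turn the disc under a light press, at most 45 degrees either way. A brake keeps the spindle from turning below 0.3 N m.
- plate (a joint): Height (m) of the black ejector plate, 54 mm across, round the brass bar: 0 at first (top 7 mm above the seat), -0.007 pushed down. It takes about 9 N, disc weight included, and stays put. A disc out of line stands on the bar, 9 mm too high; with slot and bar in line (within about 4 degrees) it sinks 2 mm onto the plate, and a press slides it the last 7 mm home.
- hammer: Bystander: a loose hammer lying flat. Origin: about the middle of its underside.
- jar: Bystander: a loose white jar with a red cap, 48 mm across, 55 mm high. Origin: centre of its underside.
- anvil: Bystander: a loose steel bench block on a wooden base, 70 x 70 x 38 mm. Origin: centre of its underside.
There are look-alikes about, which are no part of the job. Of the things that look like the disc, the smallest one is meant.

How it is judged:
By the outcome, as a careful person would: the job done as asked, in the order asked, and still so for the second after the job is handed in, with the robot touching nothing.
It also fails if it takes over 72 s, if anything falls off the work surface, if the arm or the gripper's body presses on something with over 40 N, if the wrist force passes 120 N, or if a joint passes its speed limit or range.

## Working session

There is one attempt and no reset: what is moved stays moved. The work goes in short steps, Python scripts to look and compute and a tool call to move; the robot and the scene stay as the last step left them, time stands still between calls to the robot, and variables do not carry over. Pictures are saved under pics/ and viewed, and the job is handed in when it is done.

Besides the shell and the picture viewer there is one more tool, called after "Emit:" by a JSON object that holds its "api" and its "payload". arm_command: Moves the arm, as the interface text tells. Shift numbers are shares of 50 cm and turn numbers shares of pi/4 rad, none past 1 either way. Its arguments: {"type":"object","properties":{"targets":{"type":"array"},"squeeze":{"type":"number"}},"required":["targets"]}

```bash
mkdir -p pics; python3 - <<'E'
from workcell import env
import cv2
print(env.state())
for n in ["scene","side","wrist"]:
    cv2.imwrite(f"pics/{n}0.png",env.grab_frame(n)[:,:,::-1]); print(n,env.camera_params(n))
E
```

```text
{'time_s': 0.0, 'qpos': array([-6.95574220e+01,  1.83513535e+01,  8.97079078e+01, -9.28202142e-05,
        7.20428917e+01, -1.14800045e+00]), 'qvel': array([ 0.007885  , -0.05658393, -0.01588453, -0.0064158 ,  0.03964793,
        0.08579641]), 'effort': array([-1.67573235e-04, -4.12453651e+01, -2.31974888e+01,  7.27161602e-02,
        4.54621157e-02, -1.93795590e-04]), 'ee_pos': array([ 211.3849101 , -534.18213143,  213.11298621]), 'ee_rot': array([-1.79897866e+02, -1.95841022e-03,  2.15906054e+01]), 'force': array([-0.19843894,  0.81114225,  0.63390208]), 'torque': array([0.06856027, 0.02503089, 0.0027573 ]), 'gripper_width': 91.39645942796278}
scene {'camera_matrix': array([[601.52325486,   0.        , 319.11471688],
       [  0.        , 601.52325486, 230.13234508],
       [  0.        ,   0.        ,   1.        ]]), 'R': array([[-0.36327986,  0.93165303, -0.00709754],
       [ 0.73056629,  0.28012586, -0.62273783],
       [-0.57818738, -0.23141333, -0.78239838]]), 't': array([ 210.75929122, -361.28313607, 1986.77190005])}
side {'camera_matrix': array([[507.36078808,   0.        
[... 163 characters left out ...]
00707155],
       [-0.12157447,  0.73389418, -0.66829558],
       [ 0.09983593, -0.66083415, -0.74386223]]), 't': array([ 529.22674627,  132.8854619 , 1443.0837891 ])}
wrist {'camera_matrix': array([[371.64829954,   0.        , 324.62967106],
       [  0.        , 371.64829954, 237.8982692 ],
       [  0.        ,   0.        ,   1.        ]]), 'hand_eye': array([[-2.66461422e-05, -9.67483758e-01, -2.52933148e-01,
         7.18816269e+01],
       [ 9.99999987e-01, -6.64421169e-05,  1.48796342e-04,
        -6.02380949e-01],
       [-1.60763457e-04, -2.52933141e-01,  9.67483747e-01,
        -1.70899932e+02],
       [ 0.00000000e+00,  0.00000000e+00,  0.00000000e+00,
         1.00000000e+00]])}
```

View pics/scene0.png

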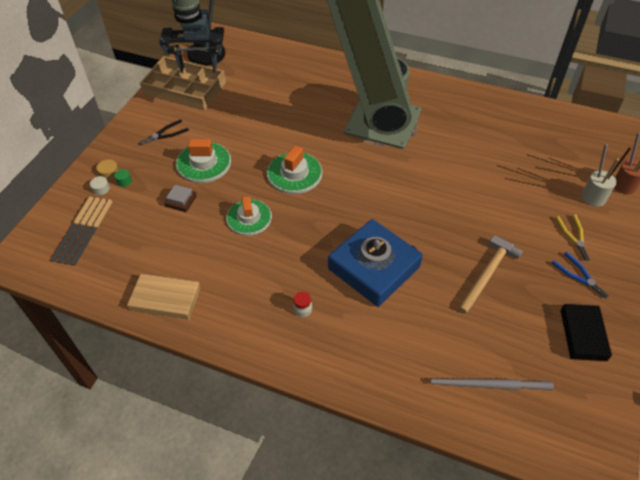

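View pics/side0.png

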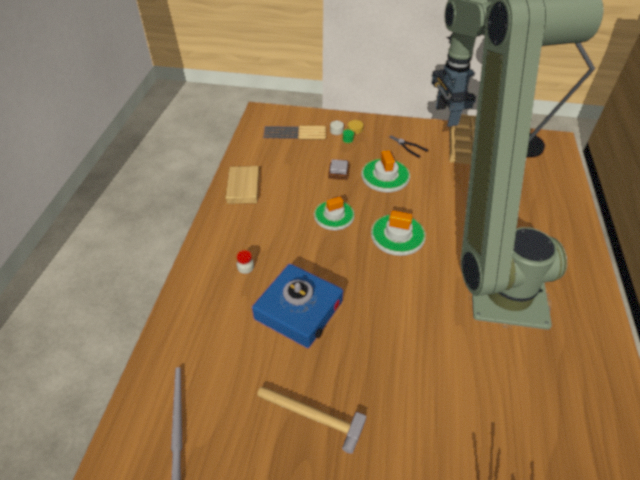

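View pics/wrist0.png

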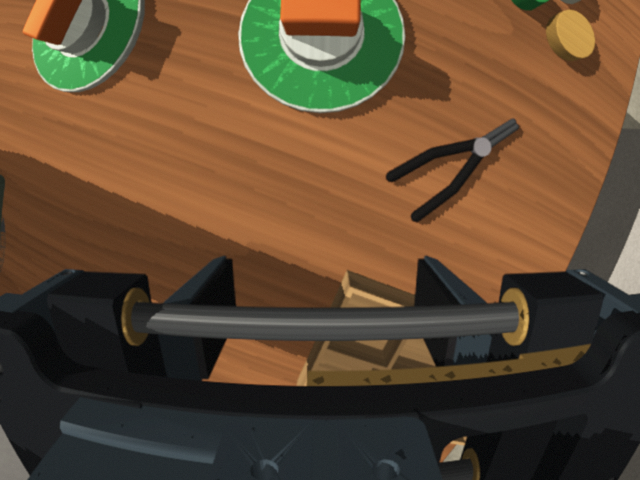

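Candidates in the scene view are the discs at (203,160), (295,170) and (248,215). The last one looks smallest, so I'll measure all three and check it in a crop.

```bash
cat > h.py <<'E'
from workcell import env
import numpy as np, cv2
def ray(n,uv):
    c=env.camera_params(n);K=c['camera_matrix'];R=c['R'];t=c['t']
    d=R.T@np.linalg.inv(K)@np.array([uv[0],uv[1],1.]);return -R.T@t,d
def onplane(n,uv,z):
    o,d=ray(n,uv);return o+d*(z-o[2])/d[2]
def tri(a,b):
    A=np.zeros((3,3));B=np.zeros(3)
    for o,d in(a,b):
        d=d/np.linalg.norm(d);P=np.eye(3)-np.outer(d,d);A+=P;B+=P@o
    return np.linalg.solve(A,B)
def Rz(s):
    from scipy.spatial.transform import Rotation as Ro
    return Ro.from_euler('xyz',s['ee_rot'],degrees=True).as_matrix()
def wray(s,uv):
    c=env.camera_params('wrist');K=c['camera_matrix'];H=c['hand_eye']
    v=np.array([uv[0]-K[0,2],uv[1]-K[1,2]]);r=np.hypot(*v);th=r/K[0,0]
    d=np.array([*(np.sin(th)*v/max(r,1e-9)),np.cos(th)])
    R=Rz(s);return s['ee_pos']+R@H[:3,3],R@(H[:3,:3]@d)
def wplane(s,uv,z):
    o,d=wray(s,uv);return o+d*(z-o[2])/d[2]
E
python3 - <<'E'
from h import *
for n,cut in(('scene',(195,175)),('side',(295,160))):
    im=cv2.imread(f'pics/{n}0.png');hsv=cv2.cvtColor(im,cv2.COLOR_BGR2HSV)
    g=cv2.inRange(hsv,(50,120,60),(85,255,255))
    for c in cv2.findContours(g,0,1)[0]:
        if cv2.contourArea(c)<300: continue
        P=np.array([onplane(n,p[0],10)[:2] for p in c],np.float32)
        (x,y),r=cv2.minEnclosingCircle(P);print(n,'green',c.mean(0),'ctr',x,y,'diam',2*r, cv2.fitEllipse(P))
    o=cv2.inRange(hsv,(3,170,120),(14,255,255))
    for c in cv2.findContours(o,0,1)[0]:
        if cv2.contourArea(c)>60: print(n,'orange',c.mean(0),cv2.contourArea(c))
a=cv2.imread('pics/scene0.png');b=cv2.imread('pics/side0.png')
f=lambda i,x,y,w,h:cv2.resize(i[y:y+h,x:x+w],(400,300),interpolation=cv2.INTER_CUBIC)
cv2.imwrite('pics/crops.png',np.vstack([np.hstack([f(a,208,185,80,60),f(b,294,183,80,60)]),np.hstack([f(a,336,218,80,60),f(b,258,262,80,60)])]))
E
```

```text
scene green [[248.35031847 216.55414013]] ctr 535.5250244140625 -235.9288330078125 diam 120.01275634765625 ((534.9515380859375, -235.8286895751953), (108.3154296875, 109.90409851074219), 97.18766021728516)
scene green [[293.82954545 172.63068182]] ctr 323.2731628417969 -183.1459503173828 diam 158.06886291503906 ((322.7234802246094, -182.78379821777344), (143.61459350585938, 145.4380645751953), 99.40318298339844)
scene green [[203.47530864 163.37654321]] ctr 383.3243408203125 -464.2890625 diam 157.52723693847656 ((383.9378662109375, -463.37725830078125), (141.51373291015625, 145.42930603027344), 49.22312545776367)
scene orange [[246.77083333 205.0625    ]] 120.0
scene orange [[294.48275862 156.06896552]] 228.0
scene orange [[200.19117647 146.19117647]] 303.0
side green [[397.84242424 235.13939394]] ctr 322.79559326171875 -185.83949279785156 diam 158.67425537109375 ((322.38800048828125, -185.23556518554688), (144.51400756835938, 144.96035766601562), 81.96539306640625)
side green [[385.45390071 175.16312057]] ctr 382.2948303222656 -468.1181945800781 diam 157.95120239257812 ((382.0306091308594, -468.23358154296875), (143.60105895996094, 144.83181762695312), 7.0469770431518555)
side orange [[243.33783784 254.82432432]] 75.0
```

View pics/crops.png

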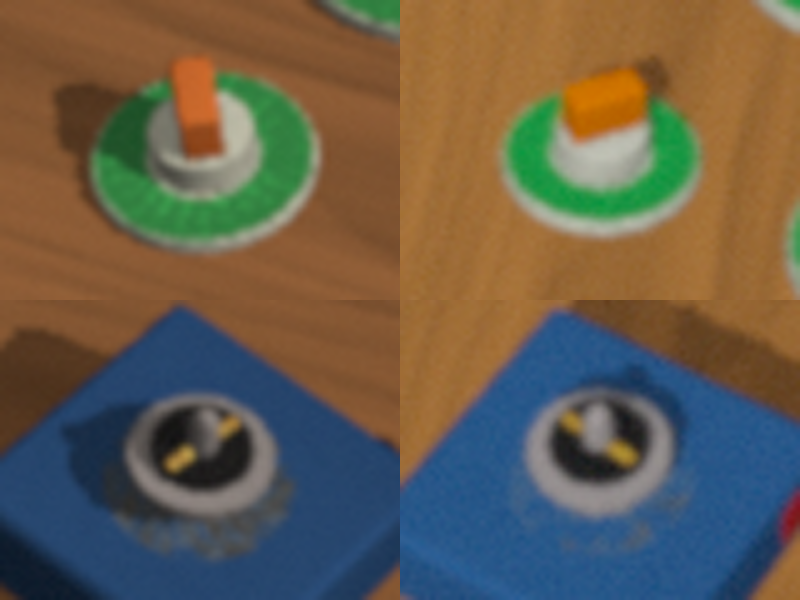

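The top row of the crops shows the smallest disc at scene (248,215) and side (334,213), with its bar standing intact. The bottom row shows the machine's flange with the brass bar crossing the post. Next I'll work out both angles.

```bash
python3 - <<'E'
from h import *
p=lambda n,u,z:onplane(n,u,z)[:2]
def ln(n,u,v,z):
    a,b=p(n,u,z),p(n,v,z);d=b-a;print(n,'mid',(a+b)/2,'len',np.hypot(*d),'ang',np.degrees(np.arctan2(d[1],d[0])))
ln('scene',(372,249.8),(382,243.4),104);ln('side',(292.6,286.6),(302.4,293),104)
ln('scene',(246.6,197.2),(248.8,209.5),68)
ln('side',(327.3,202.4),(341.5,198.7),68)
# flange outer rim
print('flange',p('scene',(336+200/5,218+147/5),97),p('side',(258+200/5,262+142/5),97))
b=cv2.imread('pics/side0.png');hsv=cv2.cvtColor(b,cv2.COLOR_BGR2HSV)
g=cv2.inRange(hsv,(40,100,60),(90,255,255))
c=[c for c in cv2.findContours(g,0,1)[0] if cv2.contourArea(c)>100]
for k in c: 
    P=np.array([p('side',q[0],10) for q in k],np.float32);print(cv2.minEnclosingCircle(P))
from h import env; s=env.state(); print(Rz(s))
E
```

```text
scene mid [579.61533535 159.03054793] len 33.51521950065957 ang 148.50740357716015
side mid [574.22994521 158.625425  ] len 33.288249220021804 ang 150.69138867969554
scene mid [ 538.13978479 -229.40856304] len 46.43728830037445 ang 33.101128768389124
side mid [ 531.67171358 -232.54840648] len 48.32469398147433 ang -149.79948542164652
flange [577.84401672 156.22044754] [573.68837669 155.19977365]
((322.2900390625, -186.8813934326172), 80.64579010009766)
((532.8583374023438, -238.69334411621094), 62.23674011230469)
((382.8859558105469, -469.0089416503906), 80.46784210205078)
((542.5694580078125, -662.0416259765625), 42.45426559448242)
[[ 9.29843749e-01  3.67954376e-01 -4.23361558e-04]
 [ 3.67954616e-01 -9.29842973e-01  1.20242231e-03]
 [ 4.87767798e-05 -1.27384271e-03 -9.99999187e-01]]
```

Emit:
{"api": "arm_command", "payload": {"targets": [[0, 0.72, -0.3, 0, -0.22], [0, 0.72, -0.3, 0, -0.22], [0, 0.72, -0.3, 0, -0.22], [0, 0.72, -0.3, 0, -0.22], [0, 0.72, -0.3, 0, -0.22], [0, 0.72, -0.3, 0, -0.22], [0, 0.72, -0.3, 0, -0.22], [0, 0.72, -0.3, 0, -0.22]]}}

```text
time_s: 0.82
ee_pos: [451.3, -300.3, 213.5]
ee_rot: [-179.9, -0.0, 31.5]
force: [1.0, -1.5, 0.5]
gripper_width: 91.5
```

Emit:
{"api": "arm_command", "payload": {"targets": [[0, 0.11, -0.024, 0, 0], [0, 0.11, -0.024, 0, 0], [0, 0.11, -0.024, 0, 0], [0, 0.11, -0.024, 0, 0], [0, 0.11, -0.024, 0, 0]]}}

```text
time_s: 1.23
ee_pos: [491.2, -261.7, 213.2]
ee_rot: [-179.9, 0.1, 31.5]
force: [-0.4, 0.2, -0.0]
gripper_width: 91.3
```

```bash
python3 - <<'E'
from h import *
s=env.state();im=env.grab_frame('wrist')[:,:,::-1];cv2.imwrite('pics/w1.png',im)
print(s['ee_pos'],s['ee_rot'],np.abs(s['qvel']).max())
np.savez('w1.npz',ee_pos=s['ee_pos'],ee_rot=s['ee_rot'])
E
```

```text
[ 491.18543056 -261.73491793  213.21008555] [-1.79886265e+02  5.44855296e-02  3.14733590e+01] 1.178997412240697
```

View pics/w1.png

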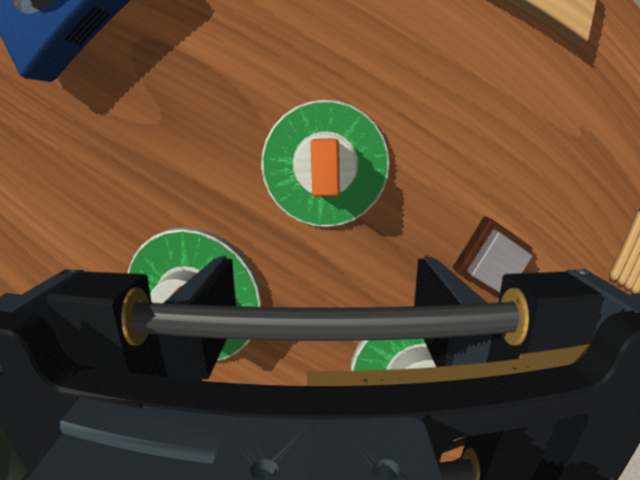

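The disc is at (325,163) in the wrist view, and its bar's top face at (325,167) is nearly aligned with the tool's x axis. I'll measure its centre and angle.

```bash
python3 - <<'E'
from h import *
s=dict(np.load('w1.npz'));im=cv2.imread('pics/w1.png');hsv=cv2.cvtColor(im,cv2.COLOR_BGR2HSV)
def big(lo,hi,box):
    m=cv2.inRange(hsv,lo,hi);k=np.zeros_like(m);x,y,w,h=box;k[y:y+h,x:x+w]=m[y:y+h,x:x+w]
    return max(cv2.findContours(k,0,1)[0],key=cv2.contourArea)
c=big((3,150,190),(16,255,255),(290,120,80,90));print(c[:,0].min(0),c[:,0].max(0))
P=np.array([wplane(s,q[0],68)[:2] for q in c],np.float32);print('bar',cv2.minAreaRect(P))
g=big((50,60,30),(90,255,255),(250,90,150,145))
P=np.array([wplane(s,q[0],10)[:2] for q in g],np.float32);print('disc',cv2.minEnclosingCircle(P),cv2.fitEllipse(P))
E
```

```text
[311 139] [336 194]
bar ((534.4370727539062, -233.26364135742188), (46.998016357421875, 20.564659118652344), 32.911312103271484)
disc ((534.2379760742188, -234.9746856689453), 63.11637496948242) ((534.2869873046875, -234.8356475830078), (124.45697021484375, 124.65991973876953), 92.06149291992188)
```

Emit:
{"api": "arm_command", "payload": {"targets": [[0, 0.102, -0.0014, 0.0, -0.031], [0, 0.102, -0.0014, 0, -0.031], [0, 0.102, -0.0014, 0.08, -0.031], [0, 0.102, -0.0014, 0.16, -0.031], [0, 0.102, -0.0014, 0.22, -0.031], [0, 0.102, -0.0014, 0.22, -0.031], [0, 0.102, -0.0014, 0.22, -0.031]]}}

```text
time_s: 1.87
ee_pos: [532.7, -235.4, 102.5]
ee_rot: [-179.7, 0.1, 32.7]
force: [0.2, -0.4, 0.3]
gripper_width: 91.0
```

Emit:
{"api": "arm_command", "payload": {"targets": [[0, 0.0036, 0, 0.05, 0], [0, 0.0036, 0, 0.09, 0], [0, 0.0036, 0, 0.12, 0], [0, 0.0036, 0, 0.128, 0], [0, 0.0036, 0, 0.128, 0], [0, 0.0036, 0, 0.128, 0]]}}

```text
time_s: 2.37
ee_pos: [535.3, -235.3, 40.7]
ee_rot: [-179.9, 0.0, 32.7]
force: [0.3, -0.5, 0.3]
gripper_width: 90.9
```

```bash
python3 - <<'E'
from h import *
s=env.state();im=env.grab_frame('wrist')[:,:,::-1];cv2.imwrite('pics/w2.png',im)
print(s['ee_pos'],s['ee_rot'],s['force'])
E
```

```text
[ 535.33582928 -235.27187586   40.65933874] [-1.79935432e+02  2.08108865e-02  3.26981504e+01] [ 0.25065041 -0.45520087  0.30507451]
```

View pics/w2.png

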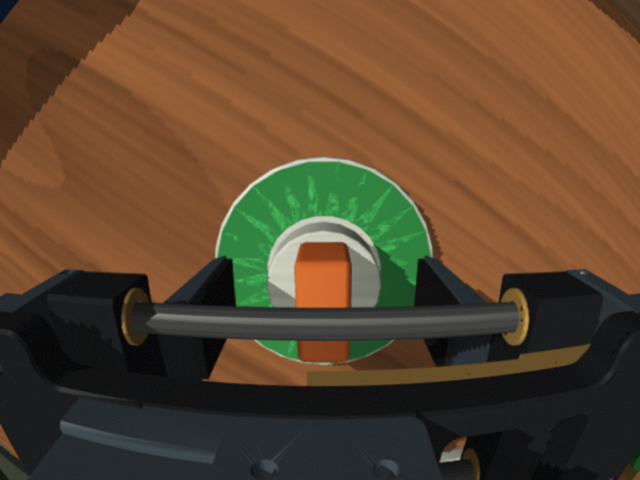

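The bar sits centred between the fingers at (323,290), so I'll close now.

Emit:
{"api": "arm_command", "payload": {"targets": [[0.5, 0, 0, 0.003, 0], [1, 0, 0, 0.003, 0], [1, 0, 0, 0.003, 0], [1, 0, 0, 0.003, 0], [1, 0, 0, 0.003, 0], [1, 0, 0, 0.003, 0], [1, 0, 0, 0.003, 0], [1, 0, 0, 0.003, 0]], "squeeze": 35}}

```text
time_s: 3.08
ee_pos: [535.3, -235.2, 39.2]
ee_rot: [-179.9, 0.0, 32.7]
force: [-0.1, 0.5, 0.1]
gripper_width: 40.5
```

Emit:
{"api": "arm_command", "payload": {"targets": [[1, 0, 0, 0.0, 0], [1, 0, 0, 0.0, 0], [1, 0, 0, 0, 0], [1, 0, 0, 0, 0]]}}

```text
time_s: 3.42
ee_pos: [535.2, -235.0, 39.1]
ee_rot: [-179.9, 0.0, 32.7]
force: [-0.2, 0.9, 0.5]
gripper_width: 23.6
```

Emit:
{"api": "arm_command", "payload": {"targets": [[1, 0, 0, -0.03, 0], [1, 0, 0, -0.1, 0], [1, 0, 0, -0.18, 0], [1, 0, 0, -0.26, 0], [1, 0, 0, -0.34, 0], [1, 0, 0, -0.42, 0], [1, 0, 0, -0.45, 0], [1, 0, 0, -0.45, 0]]}}

```text
time_s: 4.08
ee_pos: [537.2, -236.1, 268.4]
ee_rot: [179.7, -0.2, 32.7]
force: [0.5, -0.6, -4.9]
gripper_width: 23.5
```

Emit:
{"api": "arm_command", "payload": {"targets": [[1, 0.03, -0.055, 0, -0.1], [1, 0.085, -0.155, 0, -0.2], [1, 0.14, -0.255, 0, -0.35], [1, 0.19, -0.355, 0, -0.5], [1, 0.24, -0.44, 0, -0.596], [1, 0.275, -0.51, 0, -0.596], [1, 0.275, -0.51, 0, -0.596], [1, 0.275, -0.51, 0, -0.596]]}}

```text
time_s: 4.75
ee_pos: [512.6, 58.6, 264.5]
ee_rot: [-180.0, -0.1, 59.8]
force: [0.4, 0.2, -4.0]
gripper_width: 23.8
```

Emit:
{"api": "arm_command", "payload": {"targets": [[1, 0, 0, 0, 0], [1, 0, 0, 0, 0], [1, 0, 0, 0, 0]]}}

```text
time_s: 5.0
ee_pos: [511.9, 57.6, 262.8]
ee_rot: [-179.9, 0.1, 59.8]
force: [0.2, 0.0, -4.7]
gripper_width: 24.0
```

```bash
python3 - <<'E'
from h import *
s=env.state();im=env.grab_frame('wrist')[:,:,::-1];cv2.imwrite('pics/w3.png',im)
print(s['ee_pos'],s['ee_rot'],s['force'],s['torque'])
np.savez('w3.npz',ee_pos=s['ee_pos'],ee_rot=s['ee_rot'])
E
```

```text
[511.93139089  57.58775255 262.78521553] [-1.79859734e+02  7.34963183e-02  5.97778787e+01] [ 0.23268843  0.00807059 -4.68958915] [-0.09397684 -0.05460239 -0.03243762]
```

View pics/w3.png

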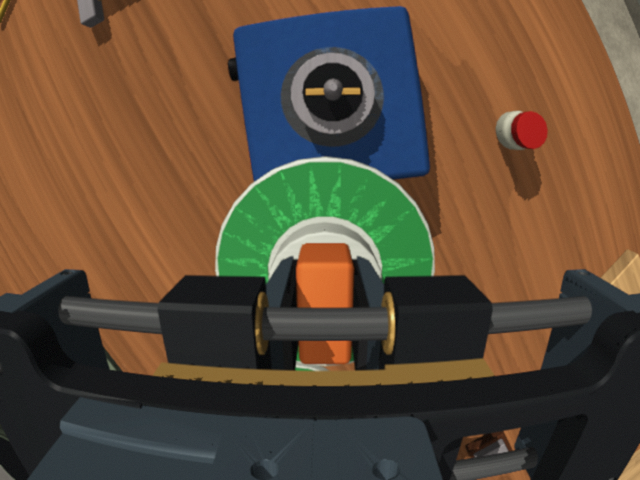

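The brass bar at (332,91) is nearly level, so the slot should already be close to lined up. The nose tip is at about (333,86). I'll measure the bar angle and the flange centre.

```bash
python3 - <<'E'
from h import *
s=dict(np.load('w3.npz'));im=cv2.imread('pics/w3.png')
cv2.imwrite('pics/w3c.png',cv2.resize(im[35:155,270:400],None,fx=5,fy=5,interpolation=cv2.INTER_CUBIC))
hsv=cv2.cvtColor(im,cv2.COLOR_BGR2HSV)
m=cv2.inRange(hsv,(10,90,100),(28,255,255));k=np.zeros_like(m);k[60:120,295:370]=m[60:120,295:370]
ys,xs=np.nonzero(k);print(len(xs),xs.min(),xs.max(),ys.min(),ys.max())
P=np.array([wplane(s,(x,y),104)[:2] for x,y in zip(xs,ys)],np.float32)
print('bar',cv2.minAreaRect(P)); v=cv2.fitLine(P,cv2.DIST_HUBER,0,.01,.01).ravel();print(np.degrees(np.arctan2(v[1],v[0])))
# flange: bright ring outer / black disc
kk=cv2.inRange(im,(0,0,0),(45,45,45));z=np.zeros_like(kk);z[55:125,300:365]=kk[55:125,300:365]
c=max(cv2.findContours(z,0,1)[0],key=cv2.contourArea)
P=np.array([wplane(s,q[0],102)[:2] for q in cv2.convexHull(c)],np.float32);print('plate',cv2.minEnclosingCircle(P),cv2.fitEllipse(np.array([wplane(s,q[0],102)[:2] for q in c],np.float32)))
# held disc: orange bar top & disc rim, at heights
zu=s['ee_pos'][2]-39.1
g=cv2.inRange(hsv,(50,60,30),(90,255,255));c=np.vstack([c for c in cv2.findContours(g,0,1)[0] if cv2.contourArea(c)>500])
c=np.array([q for q in c if q[0][1]<262])
h=cv2.convexHull(c);P=np.array([wplane(s,q[0],zu+10)[:2] for q in h if q[0][1]<258],np.float32);
A=np.c_[2*P,np.ones(len(P))];x=np.linalg.lstsq(A,(P**2).sum(1),rcond=None)[0];print('disc held',x[:2],np.sqrt(x[2]+x[0]**2+x[1]**2), 'rel tcp',x[:2]-s['ee_pos'][:2])
o=cv2.inRange(hsv,(3,150,150),(16,255,255));o[:230]=0;o[310:]=0
ys,xs=np.nonzero(o);print(xs.min(),xs.max(),ys.min(),ys.max())
E
```

```text
255 305 360 88 94
bar ((577.1314086914062, 156.500732421875), (5.618801116943359, 48.09072494506836), 60.08308410644531)
-29.8701
plate ((577.0499877929688, 156.1313934326172), 26.302705764770508) ((576.9287109375, 156.09982299804688), (51.18232345581055, 51.60569763183594), 169.2598419189453)
disc held [511.63945455  56.96640546] 62.897701300463055 rel tcp [-0.29193634 -0.62134709]
0 639 230 307
```

View pics/w3c.png

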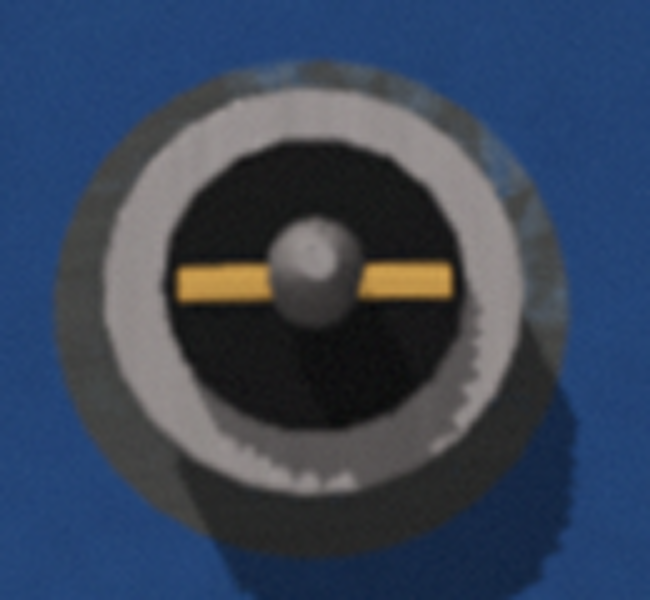

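Emit:
{"api": "arm_command", "payload": {"targets": [[1, 0.05, 0.003, 0, -0.007], [1, 0.12, 0.007, 0.0, -0.007], [1, 0.19, 0.011, 0.0, -0.007], [1, 0.2372, 0.0134, 0.02, -0.007], [1, 0.2372, 0.0134, 0.08, -0.007], [1, 0.2372, 0.0134, 0.14, -0.007], [1, 0.2372, 0.0134, 0.156, -0.007], [1, 0.2372, 0.0134, 0.156, -0.007]]}}

```text
time_s: 5.72
ee_pos: [576.2, 154.4, 182.0]
ee_rot: [-179.6, 0.3, 59.9]
force: [-0.9, -0.4, -3.9]
gripper_width: 23.5
```

Emit:
{"api": "arm_command", "payload": {"targets": [[1, 0, 0, 0, 0], [1, 0, 0, 0, 0], [1, 0, 0, 0, 0], [1, 0, 0, 0, 0]]}}

```text
time_s: 6.05
ee_pos: [577.1, 154.3, 183.7]
ee_rot: [-179.7, 0.2, 59.9]
force: [0.5, -0.8, -4.6]
gripper_width: 23.9
```

```bash
python3 - <<'E'
from h import *
s=env.state()
a=env.grab_frame('scene')[:,:,::-1];b=env.grab_frame('side')[:,:,::-1]
f=lambda i,x,y:cv2.resize(i[y:y+150,x:x+200],(400,300),interpolation=cv2.INTER_CUBIC)
cv2.imwrite('pics/v4.png',np.hstack([f(a,280,150),f(b,200,190)]))
for _ in range(2): print(s['ee_pos'],s['ee_rot'],s['force'],s['torque']);s=env.state()
E
```

```text
[577.08625278 154.27892334 183.74197698] [-179.74921373    0.20994352   59.89749235] [ 0.5427064  -0.8487509  -4.59803786] [-0.02371253 -0.08377291  0.01783204]
[576.70602913 154.4368274  183.17890203] [-179.70561298    0.25313876   59.92060105] [-0.17710417 -0.17524996 -3.23962002] [ 0.01469568 -0.00066348  0.03675293]
```

View pics/v4.png

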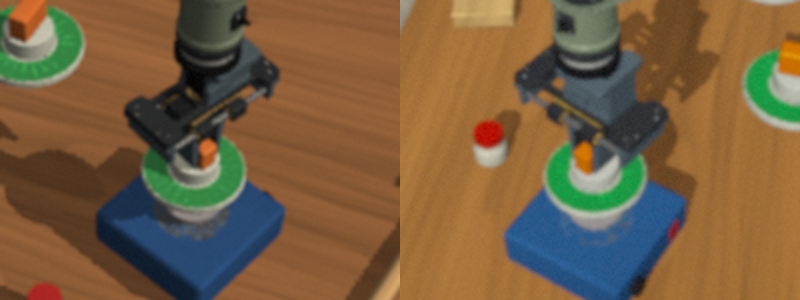

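The disc is above the post in both views. I'll correct 2 mm sideways and then lower gently.

Emit:
{"api": "arm_command", "payload": {"targets": [[1, 0.004, -0.0014, 0, 0], [1, 0.004, -0.0014, 0.008, 0], [1, 0.004, -0.0014, 0.016, 0], [1, 0.004, -0.0014, 0.022, 0], [1, 0.004, -0.0014, 0.028, 0], [1, 0.004, -0.0014, 0.034, 0], [1, 0.004, -0.0014, 0.038, 0], [1, 0.004, -0.0014, 0.038, 0]]}}

```text
time_s: 6.82
ee_pos: [576.6, 156.4, 163.5]
ee_rot: [-179.7, 0.3, 59.9]
force: [-0.0, -0.8, -5.2]
gripper_width: 23.9
```

Emit:
{"api": "arm_command", "payload": {"targets": [[1, 0, 0.001, 0.006, 0], [1, 0, 0.001, 0.012, 0], [1, 0, 0.001, 0.018, 0], [1, 0, 0.001, 0.022, 0], [1, 0, 0.001, 0.026, 0], [1, 0, 0.001, 0.026, 0]]}}

```text
time_s: 7.32
ee_pos: [576.8, 156.1, 149.9]
ee_rot: [-179.6, 0.3, 59.9]
force: [-0.4, 0.4, -3.6]
gripper_width: 23.6
```

Emit:
{"api": "arm_command", "payload": {"targets": [[1, 0, 0, 0, 0], [1, 0, 0, 0, 0]]}}

```text
time_s: 7.48
ee_pos: [576.8, 156.1, 150.0]
ee_rot: [-179.6, 0.3, 59.9]
force: [0.3, -0.7, -3.5]
gripper_width: 23.6
```

Emit:
{"api": "arm_command", "payload": {"targets": [[1, 0, 0, 0.002, 0], [1, 0, 0, 0.004, 0], [1, 0, 0, 0.006, 0], [1, 0, 0, 0.008, 0], [1, 0, 0, 0.01, 0], [1, 0, 0, 0.01, 0]]}}

```text
time_s: 7.98
ee_pos: [576.8, 156.2, 144.8]
ee_rot: [-179.6, 0.3, 59.9]
force: [-0.2, 0.5, -4.1]
gripper_width: 23.8
```

Emit:
{"api": "arm_command", "payload": {"targets": [[1, 0, 0, 0.001, 0], [1, 0, 0, 0.002, 0], [1, 0, 0, 0.003, 0], [1, 0, 0, 0.004, 0], [1, 0, 0, 0.004, 0]]}}

```text
time_s: 8.4
ee_pos: [576.9, 156.3, 142.7]
ee_rot: [-179.6, 0.3, 59.9]
force: [1.2, 0.2, -4.9]
gripper_width: 23.6
```

Emit:
{"api": "arm_command", "payload": {"targets": [[1, 0, 0, 0.001, 0], [1, 0, 0, 0.002, 0], [1, 0, 0, 0.003, 0], [1, 0, 0, 0.003, 0]]}}

```text
time_s: 8.73
ee_pos: [576.8, 156.3, 141.2]
ee_rot: [-179.6, 0.3, 59.9]
force: [0.1, 0.5, -4.0]
gripper_width: 24.0
```

Emit:
{"api": "arm_command", "payload": {"targets": [[1, 0, 0, 0.001, 0], [1, 0, 0, 0.002, 0], [1, 0, 0, 0.003, 0], [1, 0, 0, 0.003, 0]]}}

```text
time_s: 9.07
ee_pos: [576.9, 156.2, 140.1]
ee_rot: [-179.6, 0.3, 59.9]
force: [-0.5, -0.2, -0.8]
gripper_width: 23.7
```

Emit:
{"api": "arm_command", "payload": {"targets": [[1, 0, 0, 0.001, 0], [1, 0, 0, 0.002, 0], [1, 0, 0, 0.002, 0]]}}

```text
time_s: 9.32
ee_pos: [576.9, 156.2, 139.5]
ee_rot: [-179.7, 0.3, 59.9]
force: [-2.8, 1.3, 1.0]
gripper_width: 23.9
```

Emit:
{"api": "arm_command", "payload": {"targets": [[1, 0, 0, 0.001, 0], [1, 0, 0, 0.002, 0], [1, 0, 0, 0.002, 0]]}}

```text
time_s: 9.57
ee_pos: [576.9, 156.3, 138.8]
ee_rot: [-179.7, 0.3, 59.9]
force: [-2.0, 0.3, 3.9]
gripper_width: 23.7
```

Emit:
{"api": "arm_command", "payload": {"targets": [[1, 0, 0, 0.001, 0], [1, 0, 0, 0.002, 0], [1, 0, 0, 0.002, 0]]}}

```text
time_s: 9.82
ee_pos: [576.9, 156.2, 138.1]
ee_rot: [-179.7, 0.3, 59.9]
force: [-2.1, -0.3, 5.3]
gripper_width: 24.1
```

Emit:
{"api": "arm_command", "payload": {"targets": [[1, 0, 0, 0.001, 0], [1, 0, 0, 0.002, 0], [1, 0, 0, 0.002, 0]]}}

```text
time_s: 10.07
ee_pos: [576.9, 156.3, 137.1]
ee_rot: [-179.7, 0.3, 59.9]
force: [-2.3, -1.2, 4.7]
gripper_width: 23.4
```

Emit:
{"api": "arm_command", "payload": {"targets": [[1, 0, 0, 0.001, 0], [1, 0, 0, 0.002, 0], [1, 0, 0, 0.002, 0]]}}

```text
time_s: 10.32
ee_pos: [576.9, 156.2, 136.0]
ee_rot: [-179.7, 0.3, 59.9]
force: [-1.9, 0.1, 5.0]
gripper_width: 24.1
```

The force has levelled off near 5 N on the sensor, about 9 N with the weight. That means the slot is over the bar and the plate is sliding, so I'll carry on down.

Emit:
{"api": "arm_command", "payload": {"targets": [[1, 0, 0, 0.001, 0], [1, 0, 0, 0.002, 0], [1, 0, 0, 0.003, 0], [1, 0, 0, 0.003, 0]]}}

```text
time_s: 10.65
ee_pos: [576.9, 156.2, 134.4]
ee_rot: [-179.7, 0.3, 59.9]
force: [-2.7, -0.5, 3.7]
gripper_width: 24.0
```

Emit:
{"api": "arm_command", "payload": {"targets": [[1, 0, 0, 0.001, 0], [1, 0, 0, 0.002, 0], [1, 0, 0, 0.003, 0], [1, 0, 0, 0.003, 0]]}}

```text
time_s: 10.98
ee_pos: [576.9, 156.3, 132.8]
ee_rot: [-179.7, 0.3, 59.9]
force: [-1.8, 0.2, 4.1]
gripper_width: 23.7
```

Emit:
{"api": "arm_command", "payload": {"targets": [[1, 0, 0, 0.001, 0], [1, 0, 0, 0.002, 0], [1, 0, 0, 0.002, 0]]}}

```text
time_s: 11.23
ee_pos: [576.9, 156.2, 131.7]
ee_rot: [-179.7, 0.3, 59.9]
force: [-3.0, -0.6, 4.8]
gripper_width: 23.8
```

Emit:
{"api": "arm_command", "payload": {"targets": [[1, 0, 0, 0.001, 0], [1, 0, 0, 0.002, 0], [1, 0, 0, 0.002, 0]]}}

```text
time_s: 11.48
ee_pos: [576.9, 156.3, 130.9]
ee_rot: [-179.7, 0.3, 59.9]
force: [-3.3, -0.8, 6.9]
gripper_width: 24.1
```

Emit:
{"api": "arm_command", "payload": {"targets": [[1, 0, 0, 0.001, 0], [1, 0, 0, 0.002, 0], [1, 0, 0, 0.002, 0]]}}

```text
time_s: 11.73
ee_pos: [576.9, 156.3, 130.4]
ee_rot: [-179.7, 0.2, 59.9]
force: [-3.0, -0.2, 7.5]
gripper_width: 23.9
```

Emit:
{"api": "arm_command", "payload": {"targets": [[1, 0, 0, 0.001, 0], [1, 0, 0, 0.002, 0], [1, 0, 0, 0.002, 0]]}}

```text
time_s: 11.98
ee_pos: [576.9, 156.3, 130.1]
ee_rot: [-179.7, 0.2, 59.9]
force: [-4.4, -0.3, 8.3]
gripper_width: 24.0
```

The force is rising again after about 7 mm of slide, so the disc is on the flange. I'll press a little more to be sure.

Emit:
{"api": "arm_command", "payload": {"targets": [[1, 0, 0, 0.002, 0], [1, 0, 0, 0.003, 0], [1, 0, 0, 0.003, 0]]}}

```text
time_s: 12.23
ee_pos: [576.9, 156.3, 129.6]
ee_rot: [-179.7, 0.2, 59.9]
force: [-5.7, -1.4, 9.1]
gripper_width: 23.9
```

Emit:
{"api": "arm_command", "payload": {"targets": [[1, 0, 0, 0.002, 0], [1, 0, 0, 0.003, 0], [1, 0, 0, 0.003, 0]]}}

```text
time_s: 12.48
ee_pos: [576.8, 156.3, 129.3]
ee_rot: [-179.8, 0.2, 59.9]
force: [-4.2, -0.7, 11.0]
gripper_width: 23.5
```

Emit:
{"api": "arm_command", "payload": {"targets": [[1, 0, 0, -0.002, 0], [1, 0, 0, -0.004, 0], [1, 0, 0, -0.005, 0], [1, 0, 0, -0.005, 0]]}}

```text
time_s: 12.82
ee_pos: [576.8, 156.2, 131.7]
ee_rot: [-179.8, 0.2, 59.9]
force: [-2.1, -0.9, 4.8]
gripper_width: 24.1
```

Emit:
{"api": "arm_command", "payload": {"targets": [[1, 0, 0, -0.001, 0], [1, 0, 0, -0.002, 0], [1, 0, 0, -0.002, 0]]}}

```text
time_s: 13.07
ee_pos: [576.8, 156.3, 132.4]
ee_rot: [-179.7, 0.2, 59.9]
force: [-1.4, 0.9, 2.1]
gripper_width: 23.9
```

Emit:
{"api": "arm_command", "payload": {"targets": [[1, 0, 0, -0.002, 0], [1, 0, 0, -0.002, 0], [0.7, 0, 0, -0.002, 0], [0, 0, 0, -0.002, 0], [0, 0, 0, -0.002, 0], [0, 0, 0, -0.002, 0], [0, 0, 0, -0.002, 0], [0, 0, 0, -0.002, 0]]}}

```text
time_s: 13.73
ee_pos: [576.9, 156.2, 133.3]
ee_rot: [-179.8, 0.2, 59.9]
force: [-0.5, 0.0, 0.1]
gripper_width: 57.9
```

Emit:
{"api": "arm_command", "payload": {"targets": [[0, 0, 0, 0, 0], [0, 0, 0, 0, 0], [0, 0, 0, 0, 0], [0, 0, 0, 0, 0]]}}

```text
time_s: 14.07
ee_pos: [576.9, 156.3, 133.4]
ee_rot: [-179.8, 0.2, 59.9]
force: [-0.4, -0.3, 0.7]
gripper_width: 84.7
```

Now I'll go up and back to look.

Emit:
{"api": "arm_command", "payload": {"targets": [[0, 0, 0, -0.02, 0], [0, 0, 0, -0.06, 0], [0, 0, 0, -0.12, 0], [0, -0.04, 0, -0.2, 0], [0, -0.1, 0, -0.26, 0], [0, -0.16, 0, -0.26, 0], [0, -0.2, 0, -0.26, 0], [0, -0.2, 0, -0.26, 0]]}}

```text
time_s: 14.73
ee_pos: [526.0, 67.1, 265.9]
ee_rot: [-179.9, 0.2, 59.8]
force: [-1.3, 0.4, -0.2]
gripper_width: 91.2
```

Emit:
{"api": "arm_command", "payload": {"targets": [[0, 0, 0, 0, 0], [0, 0, 0, 0, 0], [0, 0, 0, 0, 0]]}}

```text
time_s: 14.98
ee_pos: [526.4, 67.8, 266.0]
ee_rot: [-179.9, 0.2, 59.8]
force: [0.0, -0.4, 0.4]
gripper_width: 91.3
```

```bash
python3 - <<'E'
from h import *
s=env.state();w=env.grab_frame('wrist')[:,:,::-1]
cv2.imwrite('pics/w5.png',w)
a=env.grab_frame('scene')[:,:,::-1];b=env.grab_frame('side')[:,:,::-1]
cv2.imwrite('pics/s5.png',a);cv2.imwrite('pics/d5.png',b)
f=lambda i,x,y:cv2.resize(i[y:y+90,x:x+120],(400,300),interpolation=cv2.INTER_CUBIC)
cv2.imwrite('pics/v5.png',np.vstack([np.hstack([f(a,316,190),f(b,240,240)]),cv2.resize(w,(800,600))[:300]]))
print(s['ee_pos'],s['ee_rot'],s['force'])
hsv=cv2.cvtColor(w,cv2.COLOR_BGR2HSV)
g=cv2.inRange(hsv,(50,60,30),(90,255,255));c=max(cv2.findContours(g,0,1)[0],key=cv2.contourArea)
for z in(105,112,114):
  P=np.array([wplane(s,q[0],z)[:2] for q in cv2.convexHull(c)],np.float32);print(z,cv2.minEnclosingCircle(P),cv2.fitEllipse(P))
E
```

```text
[526.40478132  67.84999334 265.99734738] [-1.79890977e+02  1.69162960e-01  5.97995804e+01] [ 0.00363809 -0.37178543  0.40884717]
105 ((576.5670166015625, 155.7910919189453), 62.86278533935547) ((576.4091796875, 155.74400329589844), (124.93342590332031, 125.32009887695312), 53.33176040649414)
112 ((576.2861328125, 155.25436401367188), 61.53610610961914) ((576.1317138671875, 155.2082977294922), (122.29680633544922, 122.67532348632812), 53.33269119262695)
114 ((576.205810546875, 155.10092163085938), 61.1569938659668) ((576.0524291992188, 155.05523681640625), (121.54350280761719, 121.919677734375), 53.33321762084961)
```

View pics/v5.png

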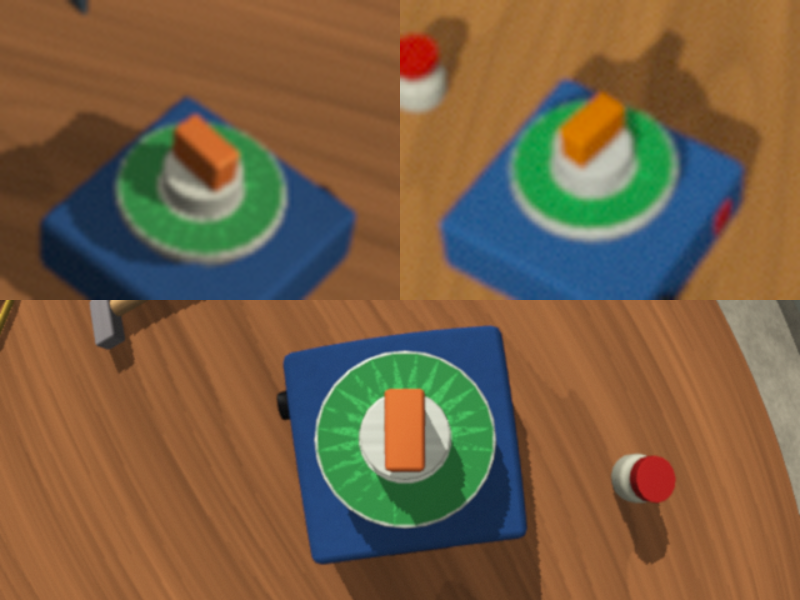

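The disc sits level and central on the machine. Its apparent size matches the seated height: the green face measures 125 mm wide if its top is at z = 105, against 124.5 mm on the bench. It would read 122.3 mm if the disc were stuck 7 mm high. Handing in.

```bash
python3 - <<'E'
from workcell import env
print(env.job_done(), env.state()['time_s'])
E
```

```text
the job is handed in; nothing more can be done
the job is handed in; nothing more can be done
```

The lap disc is on the spindle, pressed home on the flange and released. I handed the job in about 15 s into the 72 s allowed; the interface gives no verdict.

**What I did:** I picked the smallest of the three green discs, which lay at about (534, -235), by its orange bar. From the wrist camera I read the brass drive bar at about -30° and lined the slot up with it before lowering. It engaged without any searching turns.

**Pressing home:** The ejector plate slid about 7 mm at roughly 9 N, weight included. The force then rose again on the flange. The hardest press was about 15 N, under the 2.5 kg limit (about 25 N). I eased off before opening the gripper.

**Last checks:**
- **Centring:** the disc's centre is within about 1 mm of the spindle axis.
- **Height:** its apparent size fits the seated height. This is a camera estimate, good to about 1–2 mm.
- **Contact:** the gripper is clear and reads about zero force.
- **Side force:** I saw 2–6 N sideways while pressing, which went away on release.
- **Bystanders:** nothing on the path came near the hammer, jar or anvil. The hammer and jar showed in the last pictures, but I did not re-measure any of the three.

No check failed or disagreed.

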